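# Load a reagent cartridge into the analyser's gravity chute

### The arm

A 6-joint arm with a two-finger parallel gripper is mounted at the origin on a cart in front of the work surface, level with it; the furniture and walls round the work are solid. World frame = base frame: x ahead of the robot, y to its left, z up, the work surface at z = 0. Lengths are in m, angles in rad, forces in N, time in s.
With the tool pointing down it reaches from about 0.3 to 0.85 m from the base axis. Payload 5.4 kg.
Tool frame: the origin (TCP) lies on the front face of the gripper's body, between the roots of the fingers; the fingertips stand arm.tip_reach ahead of it and the grasp point (between the pads) lies 54 mm ahead of it (arm.tip_reach is the distance from the TCP to the fingertips, in m); z points along the fingers, y is the line along which they close (so a half turn about z gives the same grasp; the last joint's range is limited). The gripper opens to 85 mm and grips with 20 to 120 N. Pads are 22 mm wide; open, the fingers measure 114 mm over their backs; the gripper's body (76 mm by 85 mm) begins 54 mm behind the grasp point. The pads swing forward as they close: fully open they stand 13 mm farther back than shut.
Start: joints at [1.045, 0.158, 1.597, -0, 1.386, -0.21], TCP at [0.179, 0.547, 0.304] pointing down, gripper open.
Joint ranges: [-2.91, 2.91], [-0.94, 2.29], [0.18, 2.7], [-1.29, 4.43], [0.17, 2.64], [-3, 3]. Speed limits (rad/s): [2.57, 2.57, 3.14, 3.14, 3.14, 3.14].

### API

Orientations are given as a unit quaternion [w, x, y, z].
In Python, from cell import arm gives the robot as it stands.
- The arm moves only by the tool apply_moves, never from a script. Its argument "rows" is a list of rows, each an object of numbers: "x", "y", "z": the shift along the tool's x, y, z in mm; "wx", "wy", "wz": the turn, a rotation vector about the tool's x, y, z in rad; "grip": the opening, from 0 (shut) to 1 (fully open). A call has 1 to 12 rows; each row is the pose to reach, as a shift and turn from the pose commanded when the call began, along the tool's axes at that moment; what a row does not reach only later rows make up. A row lasts 1/12 s, in which the tool goes at most 41.7 mm and 7.16 degrees, less where a joint would pass 70% of its speed; a pose out of reach is approached as far as the arm can. A call with a gripper value outside its range is refused whole. The fingers move at their own pace and stop on an object; "grip_force" is the grip in N (left out, the last holds). Time passes only in rows, so rows that repeat a pose let the fingers close. It gives the time, the measured TCP pose, the force, the opening and the grip force at its end, in the units of the state.
- arm.get_obs(): the state, without advancing time (a new reading comes with each control period).
- arm.read_camera(name): name is "scene" or "top"; returns a dict with "img" (480x640x3 uint8, red, green, blue), "intrinsics" (3x3 intrinsics, pixels), "view" (4x4, takes a point from world to camera coordinates). Camera axes: x right, y down, z forward; pixel columns grow to the right and rows downward; lengths in m; the calibration is good to about 2 mm. A picture is of the moment at which its call begins. There is no depth.
- arm.sign_off(): hands the job in; it is judged then, once.
The state is a dict: "t": time; "q": joint angles; "dq": joint speeds; "tau": joint torques, N m; "position": TCP position; "tcp_rot": TCP orientation; "contact_force": force on the tool from outside, world axes, zero at the start; "moment": the same for the moment, N m; "width": opening from 0.0 (shut) to 1.0 (fully open); "finger_force": force on a finger pad.
Only numpy, scipy, OpenCV 4.12 (cv2) and the standard library are available. Lean on these libraries where they do the work, as an engineer would, in place of code of your own. Each camera call takes 0.05 s, during which the arm holds its last target. There are 200 camera calls.

### The job

Put the white reagent cartridge into the open upper part of the sloping metal chute, the right way round (stepped nose downhill, key rib up and in line with the raised side of the clear cover), so that it slides under the cover without jamming and comes to rest with its nose against the stop at the bottom. Leave the beaker, the small bottle and the wash bottle where they stand.

Things in the scene. Friction and masses are not known exactly. Their poses are not given: they have to be found in the camera images.
- cartridge: White plastic reagent cartridge, 100 long (x) x 40 wide (y) x 36 high (z) without its rib, 0.11 to 0.23 kg. Lies flat on the worktop, rib up, turned any way. Origin: centre of the underside; +x to the nose, z up. Main block x = -50 to +36; the nose, x = +34 to +50, is a smaller block 30 wide and 30 high. Grasp it across the 40 mm width near x = -6, from above.
- cartridge_nose (a point): Lower edge of the cartridge's nose end face, at its middle (x = +50, y = 0, z = 0 of the cartridge); axes as the cartridge's.
- chute: Straight aluminium chute on a grey base plate 285 x 85 mm, fixed. Origin: centre of the base's underside; z up, x level and pointing downhill, y left when looking downhill. Slick floor (friction about 0.18), 44 wide between walls, 270 long, falling towards +x at 26 degrees (0.454 rad). Up the slope from the end stop: 0 to 125 mm is the lane under the clear cover, 125 to 270 is open above.
- chute_seat (a point): Point on the chute's floor at the foot of the end stop, on the centre line, at x = +118, y = 0, z = 36 of the chute; axes as the chute's (level). The lower edge of the cartridge's nose ends here.
- chute_entry (a point): Point on the sloping floor in the open upper part, 194 mm up the slope from the end stop, 121 above the worktop; axes as the chute's. A cartridge laid with its middle here has its nose 19 mm short of the gate. Low flared guides 25 high flank the floor 232 to 270 mm from the stop, flared wings 26 high 150 to 170 mm; from 170 to 232 the sides are open, room for fingers.
- chute_gate (a point): Point on the floor below the gate, the front edge of the cover, 125 mm up the slope from the stop; axes as the chute's. The opening is stepped: 40 clear above the floor from y = -22 to +3, 56 clear from y = +6 to +22. The cartridge passes only nose first, rib up on the +y side (its +x downhill); turned round it jams. The gate frame's top is 62 above the floor.
- beaker_b: Small glass beaker, 52 across, 66 high, bystander behind the work. Origin: centre of the underside.
- buffer_0: Small white bottle with a screw cap, 36 across, 82 high, bystander. Origin: centre of the underside.
- wash_bottle: White squeeze wash bottle with a bent spout tube, body 60 across, 181 high, bystander. Origin: on the underside, 23 mm off the centre of its body.
- cartridge_rib (a point): Middle of the top of the key rib, at x = -7, y = +12, z = 48 of the cartridge; axes as the cartridge's. The rib is 8 wide and stands 12 above the 36 mm top, along the left side (y = +8 to +16), from x = -49 to +35. Looking along the cartridge to its nose with the rib up, the rib is left of the middle.

How it is judged:
By the outcome, as a careful person would: the job done as asked, in the order asked, and still so for the second after the job is handed in, with the robot touching nothing.
It also fails if it takes over 40 s, if anything falls off the work surface, if the arm or the gripper's body presses on something with over 40 N, if the wrist force passes 120 N, or if a joint passes its speed limit or range.

## Working session

There is one attempt and no reset: what is moved stays moved. The work goes in short steps, Python scripts to look and compute and a tool call to move; the robot and the scene stay as the last step left them, time stands still between calls to the robot, and variables do not carry over. Pictures are saved under pics/ and viewed, at most 12 in all, crops included, and the job is handed in when it is done.

Besides the shell and the picture viewer there is one more tool, called by a JSON object that holds its "name" and its "arguments", one argument or row to a line. apply_moves: Moves the arm, as the interface text tells. Its arguments: {"type":"object","properties":{"rows":{"type":"array","items":{"type":"object","properties":{"x":{"type":"number"},"y":{"type":"number"},"z":{"type":"number"},"wx":{"type":"number"},"wy":{"type":"number"},"wz":{"type":"number"},"grip":{"type":"number"}}}},"grip_force":{"type":"number"}},"required":["rows"]}

```bash
ls; mkdir -p pics
python3 - <<'E'
from cell import arm
import cv2
print(arm.get_obs(), arm.tip_reach)
for n in("scene","top"):
    d=arm.read_camera(n); cv2.imwrite(f"pics/{n}0.png",d["img"][:,:,::-1]); print(n,d["intrinsics"],d["view"])
E
```

```text
pics
{'t': 0.0, 'q': array([ 1.04489723e+00,  1.59039522e-01,  1.59824873e+00, -2.47386986e-05,
        1.38617301e+00, -2.10135825e-01]), 'dq': array([ 7.19475037e-05, -3.85287718e-05,  2.79777419e-05, -6.04244539e-04,
       -1.01509893e-04, -3.09456286e-04]), 'tau': array([ 4.96694283e-04, -3.96007168e+01, -3.31429124e+01, -3.32165382e-04,
        8.46812676e-03,  2.94222195e-05]), 'position': array([0.17836759, 0.54614475, 0.30291385]), 'tcp_rot': array([-3.24787442e-04,  1.57224221e-01,  9.87562490e-01, -8.76117174e-04]), 'contact_force': array([ 0.4256638 , -0.39779596,  0.11842576]), 'moment': array([-0.01199741,  0.05754666,  0.05730818]), 'finger_force': 0.0, 'width': 1.000678943789453} 0.0726
scene [[545.57316875   0.         322.29233463]
 [  0.         545.57316875 233.84046572]
 [  0.           0.           1.        ]] [[ 0.87771719 -0.47874488 -0.02039306 -0.45396912]
 [-0.21418023 -0.35389024 -0.91043315  0.22755884]
 [ 0.42864831  0.80347062 -0.41315324  1.17827648]
 [ 0.          0.          0.          1.        ]]
top [[464.1610747    0.         316.11580511]
 [  0.         464.1610747  235.73480287]
 [  0.           0.           1.        ]] [[-0.01729993 -0.99982941  0.00647082  0.05308591]
 [-0.99114719  0.01629694 -0.13176367  0.5503024 ]
 [ 0.13163574 -0.00869303 -0.99126004  1.18047833]
 [ 0.          0.          0.          1.        ]]
```

View pics/scene0.png

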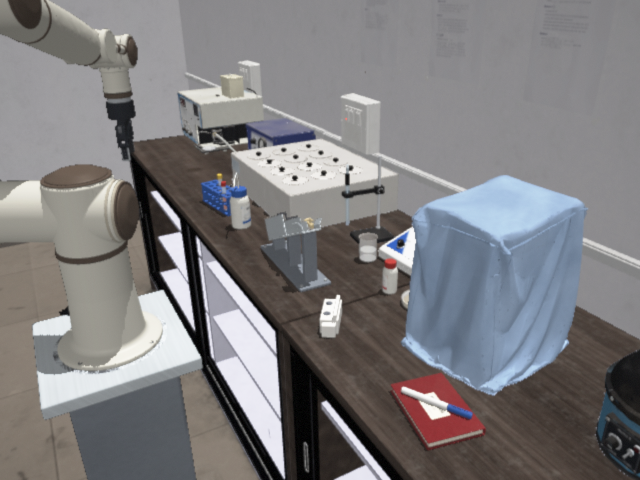

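View pics/top0.png

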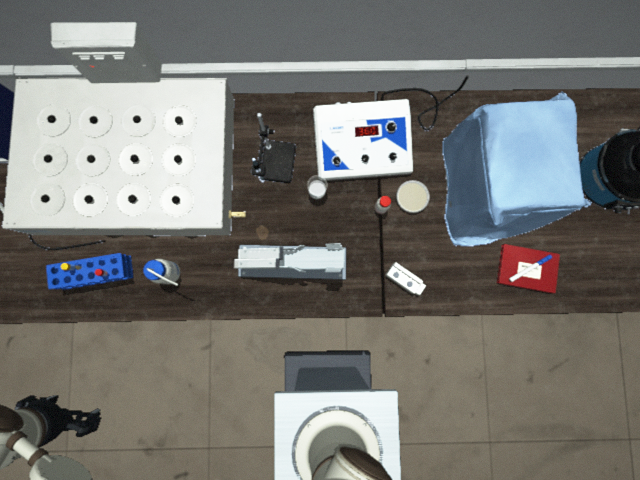

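The top view shows the chute at about (290,262) and the cartridge at (407,278). The wash bottle is at (160,270), the beaker at (317,187) and the small bottle at (383,205). I'll zoom in on both views.

Run:
```python
import cv2,numpy as np
s=cv2.imread("pics/scene0.png");t=cv2.imread("pics/top0.png")
a=cv2.resize(s[190:345,245:355],None,fx=3.5,fy=3.5,interpolation=cv2.INTER_CUBIC)
b=cv2.resize(t[235:300,228:432],None,fx=3.9,fy=3.9,interpolation=cv2.INTER_CUBIC)
cv2.imwrite("pics/s1.png",a);cv2.imwrite("pics/t1.png",b)
```

```text
(no output)
```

View pics/s1.png

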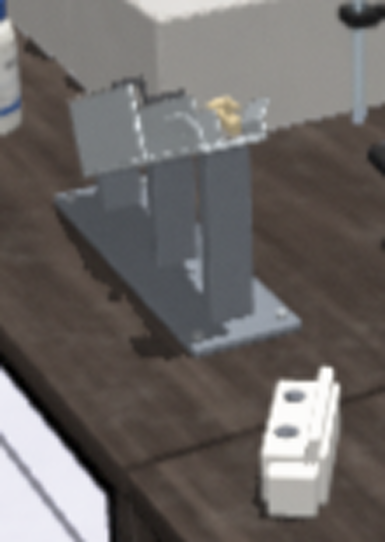

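View pics/t1.png

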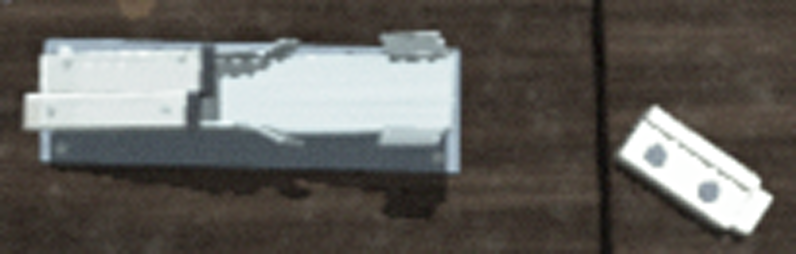

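The chute runs downhill to image-left, which is world +y, and the raised side of its cover faces the robot. The cartridge's nose points to the lower right, with the rib on its left as specified. Next I'll measure with rays.

```bash
cat > h.py <<'E'
import numpy as np,cv2
from cell import arm
CAM={}
def cam(n):
    if n not in CAM: CAM[n]=arm.read_camera(n)
    return CAM[n]
def ray(n,u,v):
    d=cam(n);R=d["view"][:3,:3];t=d["view"][:3,3]
    return -R.T@t, R.T@np.linalg.solve(d["intrinsics"],[u,v,1.])
def onz(n,u,v,z):
    c,r=ray(n,u,v); return c+r*(z-c[2])/r[2]
def proj(n,p):
    d=cam(n);p=d["view"][:3,:3]@np.asarray(p)+d["view"][:3,3];k=d["intrinsics"]@p;return k[:2]/k[2]
E
python3 - <<'E'
from h import *
np.set_printoptions(precision=4,suppress=True)
print([a for a in dir(arm) if a[0]!='_'])
f=lambda X,Y:((X+.5)/3.9-.5+228,(Y+.5)/3.9-.5+235)
im=cam("top")["img"]
print("base");P=[onz("top",*f(*c),.008)[:2] for c in [(42,40),(460,47),(460,172),(42,163)]]
print(np.array(P),np.mean(P,0),np.linalg.norm(P[0]-P[1]),np.linalg.norm(P[2]-P[3]),np.linalg.norm(P[1]-P[2]))
print("floor edges at two X");
for u in (286,292,298,304,310,314,320,326): print(u,im[244:276,u].sum(1)//3)
print("blueness",[ (int(im[v,317,2])-int(im[v,317,0])) for v in range(240,285)])
# cartridge
g=cv2.cvtColor(im,cv2.COLOR_RGB2GRAY);m=np.zeros_like(g);m[255:300,384:432]=(g[255:300,384:432]>140)*255
c=max(cv2.findContours(m,0,2)[0],key=cv2.contourArea);print(cv2.minAreaRect(c))
for z in(.036,.042):
    b=np.array([onz("top",*q,z)[:2] for q in cv2.boxPoints(cv2.minAreaRect(c))]);print(b,b.mean(0),np.linalg.norm(np.diff(b,axis=0),axis=1))
    q=np.array([onz("top",*q,z)[:2] for q in c[:,0]]);
E
```

```text
['MotionError', 'get_obs', 'read_camera', 'sign_off', 'tip_reach']
base
[[ 0.5336  0.2517]
 [ 0.524  -0.0348]
 [ 0.4386 -0.0326]
 [ 0.4495  0.2513]] [0.4865 0.1089] 0.2865892224032043 0.28404814466652073 0.08545635537971796
floor edges at two X
286 [ 51  66 165 204 168 107 108 122 126 126 189 230 232 231 231 231 232 230
 231 232 230 233 242 165  92  85  84  82  83  84  85  80]
292 [ 44  56 167 184 142 106 143 136 125 128 178 227 232 228 231 228 230 229
 230 230 229 230 230 195 121  85  83  80  83  81  85  86]
298 [ 49  84 171 136  97 107 182 226 231 229 230 231 227 228 231 230 231 229
 230 232 229 232 229 220 172 194 168 106  84  81  81  85]
304 [ 48 101 111 150 182 216 225 228 230 229 229 232 228 229 231 231 231 229
 229 231 230 230 230 229 207 128 102 127  99  83  85  86]
310 [ 44  51  87 166 189 226 229 231 231 228 231 231 227 231 234 232 231 227
 231 230 230 229 232 231 205 127  80  81  87  81  84  82]
314 [ 45  43  79 171 189 226 230 229 229 230 228 230 229 231 233 232 228 227
 230 230 230 230 232 232 204 125  86  83  82  84  82  84]
320 [ 52  49  70 170 185 219 227 227 229 228 231 230 231 230 231 233 230 226
 227 228 229 230 229 231 192 113  84  79  85  81  84  82]
326 [159 135 116 157 146 208 225 227 227 229 229 229 228 233 232 230 229 225
 227 230 227 230 229 217 193 186 181 167 110  84  81  84]
blueness [-14, -17, -14, -16, -15, -12, 4, 25, 26, 18, 13, 12, 13, 14, 12, 13, 11, 12, 11, 10, 14, 15, 10, 12, 10, 13, 13, 15, 17, 18, 20, 14, 18, 14, 14, 16, 15, 14, 9, -6, -12, -8, -10, -16, -14]
((406.60211181640625, 278.8514404296875), (39.244991302490234, 16.17182159423828), 34.508522033691406)
[[ 0.447  -0.1354]
 [ 0.4812 -0.1606]
 [ 0.4221 -0.2422]
 [ 0.3883 -0.2168]] [ 0.4346 -0.1888] [0.0425 0.1007 0.0422]
[[ 0.4467 -0.1345]
 [ 0.4807 -0.1596]
 [ 0.422  -0.2407]
 [ 0.3883 -0.2155]] [ 0.4344 -0.1876] [0.0423 0.1002 0.042 ]
```

Run:
```python
from h import *
np.set_printoptions(precision=4,suppress=True)
im=cam("top")["img"].astype(float).mean(2)
y0=np.array([.4865,.1089]);psi=np.radians(87.96);ex=np.array([np.cos(psi),np.sin(psi)]);ey=np.array([-ex[1],ex[0]])
for u in (304,308,312,316,320):
    col=im[:,u]
    a=next(v for v in range(246,256) if col[v]<207<=col[v+1]); a=a+(207-col[a])/(col[a+1]-col[a])
    b=next(v for v in range(262,275) if col[v]>=165>col[v+1]); b=b+(col[b]-165)/(col[b]-col[b+1])
    r=[]
    for v in(a,b):
        z=.12
        for _ in range(6):
            p=onz("top",u,v,z); xc=(p[:2]-y0)@ex; z=.036+(.118-xc)*np.tan(.454)
        r.append([xc,(p[:2]-y0)@ey,z])
    print(u,a,b,np.array(r).ravel(), 'mid y',(r[0][1]+r[1][1])/2)
for p in [(-.056,0,.121),(.118,0,.036),(-.1245,.022,.154),(-.1245,-.022,.154),(.006,0.022,.09+.056)]:
    w=np.r_[y0+p[0]*ex+p[1]*ey,p[2]];print(p,w,proj("top",w),proj("scene",w))
# cartridge corners predicted
c=np.array([.4345,-.188]);t=np.radians(-125.9);ex=np.array([np.cos(t),np.sin(t)]);ey=np.array([-ex[1],ex[0]])
for p in [(-50,20,0),(-50,-20,36),(36,-20,0),(36,20,36),(50,15,0),(50,-15,0),(50,0,0),(-49,16,48),(35,16,48)]:
    p=np.array(p)/1e3;w=np.r_[c+p[0]*ex+p[1]*ey,p[2]];q=proj("top",w);s=proj("scene",w);print(p*1e3,"top crop",(q-[228,235])*3.9,"scene crop",(s-[245,190])*3.5)
```

```text
304 248.75294117647059 268.5409836065574 [-0.0334 -0.0243  0.1099 -0.0344  0.0242  0.1104] mid y -8.738022666404319e-05
308 248.4402985074627 268.52941176470586 [-0.0432 -0.0248  0.1147 -0.0442  0.0242  0.1152] mid y -0.00027156096397329584
312 248.4757281553398 268.502024291498 [-0.053  -0.0244  0.1194 -0.0539  0.0243  0.1199] mid y -4.76239400998852e-05
316 248.65942028985506 268.45726495726495 [-0.0627 -0.0236  0.1242 -0.0636  0.0243  0.1246] mid y 0.0003340922058745737
320 248.625 268.3711790393013 [-0.0723 -0.0234  0.1289 -0.0731  0.0242  0.1293] mid y 0.0003986137341479793
(-0.056, 0, 0.121) [0.4845 0.0529 0.121 ] [313.0432 258.4521] [299.9234 231.8186]
(0.118, 0, 0.036) [0.4907 0.2268 0.036 ] [246.167  259.9148] [275.7996 237.1412]
(-0.1245, 0.022, 0.154) [ 0.4601 -0.0147  0.154 ] [342.0669 267.1879] [302.8904 231.3339]
(-0.1245, -0.022, 0.154) [ 0.5041 -0.0163  0.154 ] [342.2708 248.5244] [319.4407 227.6973]
(0.006, 0.022, 0.146) [0.4647 0.1157 0.146 ] [286.6087 266.3719] [281.8889 216.1058]
[-50.  20.   0.] top crop [640.226  107.4587] scene crop [336.7735 428.7413]
[-50. -20.  36.] top crop [616.0694 152.6411] scene crop [275.3927 378.6258]
[ 36. -20.   0.] top crop [712.5946 227.6228] scene crop [259.2315 500.6459]
[36. 20. 36.] top crop [756.951  177.4306] scene crop [322.9292 455.0115]
[50. 15.  0.] top crop [757.8151 197.1273] scene crop [312.9781 517.0929]
[ 50. -15.   0.] top crop [733.7581 233.4052] scene crop [264.2966 514.2725]
[50.  0.  0.] top crop [745.8029 215.2416] scene crop [288.5986 515.6804]
[-49.  16.  48.] top crop [650.3915 107.8701] scene crop [330.0209 366.1552]
[35. 16. 48.] top crop [756.602  180.9019] scene crop [316.3666 437.0515]
```

```bash
cat >> h.py <<'E'
from scipy.spatial.transform import Rotation as Ro
def cur():
    o=arm.get_obs();q=o["tcp_rot"];return o,o["position"],Ro.from_quat([*q[1:],q[0]])
def rel(p,R):
    o,p0,R0=cur()
    print("t%.2f q"%o["t"],np.round(o["q"],2),"p",np.round(p0,4),"w %.3f"%o["width"],"F",np.round(o["contact_force"],1))
    print(" shift mm",np.round(R0.inv().apply(np.asarray(p)-p0)*1e3,1)," rotvec",np.round((R0.inv()*R).as_rotvec(),3))
def pose(yaw,tilt=0): # tool x = cart x (nose) heading yaw, nose down by tilt
    y,t=np.radians(yaw),tilt
    x=np.array([np.cos(y)*np.cos(t),np.sin(y)*np.cos(t),-np.sin(t)])
    z=-np.array([np.cos(y)*np.sin(t),np.sin(y)*np.sin(t),np.cos(t)])
    return Ro.from_matrix(np.c_[x,np.cross(z,x),z])
E
python3 -c "
from h import *
rel([.438,-.183,.22],pose(-125.9)); rel([.438,-.183,.08],pose(-125.9))"
```

```text
t0.25 q [ 1.04  0.16  1.6   0.    1.39 -0.21] p [0.1785 0.5464 0.3034] w 1.000 F [ 0.1 -0.3  0.8]
 shift mm [-473.2 -612.6   83.9]  rotvec [-1.00e-03 -1.00e-03 -1.26e+00]
t0.25 q [ 1.04  0.16  1.6   0.    1.39 -0.21] p [0.1785 0.5464 0.3034] w 1.000 F [ 0.1 -0.3  0.8]
 shift mm [-473.3 -612.5  223.9]  rotvec [-1.00e-03 -1.00e-03 -1.26e+00]
```

{"name": "apply_moves", "arguments": {
  "rows": [
    {"x":-240,"y":-300,"z":0,"wz":-0.63},
    {"x":-240,"y":-300,"z":0,"wz":-0.63},
    {"x":-240,"y":-300,"z":0,"wz":-0.63},
    {"x":-240,"y":-300,"z":0,"wz":-0.63},
    {"x":-240,"y":-300,"z":0,"wz":-0.63},
    {"x":-240,"y":-300,"z":0,"wz":-0.63},
    {"x":-240,"y":-300,"z":0,"wz":-0.63},
    {"x":-240,"y":-300,"z":0,"wz":-0.63},
    {"x":-473,"y":-612,"z":0,"wz":-1.26},
    {"x":-473,"y":-612,"z":0,"wz":-1.26},
    {"x":-473,"y":-612,"z":0,"wz":-1.26},
    {"x":-473,"y":-612,"z":0,"wz":-1.26}
  ]
}}

```text
invalid input at $.rows[0]: expected keys x, y, z, wx, wy, wz, grip
```

```bash
python3 -c "
from h import *
rel([.438,-.183,.14],pose(-125.9)); rel([.438,-.183,.08],pose(-125.9))"
```

```text
t0.25 q [ 1.04  0.16  1.6   0.    1.39 -0.21] p [0.1785 0.5464 0.3034] w 1.000 F [ 0.1 -0.3  0.8]
 shift mm [-473.2 -612.6  163.9]  rotvec [-1.00e-03 -1.00e-03 -1.26e+00]
t0.25 q [ 1.04  0.16  1.6   0.    1.39 -0.21] p [0.1785 0.5464 0.3034] w 1.000 F [ 0.1 -0.3  0.8]
 shift mm [-473.3 -612.5  223.9]  rotvec [-1.00e-03 -1.00e-03 -1.26e+00]
```

All keys are required.

{"name": "apply_moves", "arguments": {
  "rows": [
    {"x":-240,"y":-300,"z":0,"wx":0,"wy":0,"wz":-0.63,"grip":1},
    {"x":-240,"y":-300,"z":0,"wx":0,"wy":0,"wz":-0.63,"grip":1},
    {"x":-240,"y":-300,"z":0,"wx":0,"wy":0,"wz":-0.63,"grip":1},
    {"x":-240,"y":-300,"z":0,"wx":0,"wy":0,"wz":-0.63,"grip":1},
    {"x":-240,"y":-300,"z":0,"wx":0,"wy":0,"wz":-0.63,"grip":1},
    {"x":-240,"y":-300,"z":0,"wx":0,"wy":0,"wz":-0.63,"grip":1},
    {"x":-240,"y":-300,"z":0,"wx":0,"wy":0,"wz":-0.63,"grip":1},
    {"x":-240,"y":-300,"z":0,"wx":0,"wy":0,"wz":-0.63,"grip":1},
    {"x":-473,"y":-612,"z":0,"wx":0,"wy":0,"wz":-1.26,"grip":1},
    {"x":-473,"y":-612,"z":0,"wx":0,"wy":0,"wz":-1.26,"grip":1},
    {"x":-473,"y":-612,"z":0,"wx":0,"wy":0,"wz":-1.26,"grip":1},
    {"x":-473,"y":-612,"z":0,"wx":0,"wy":0,"wz":-1.26,"grip":1}
  ]
}}

```text
t: 1.25
position: [0.3325, 0.1299, 0.3042]
tcp_rot: [0.0, -0.34, 0.94, -0.0]
contact_force: [0.4, 0.2, 0.6]
width: 0.993
finger_force: 0.0
```

```bash
python3 -c "
from h import *
rel([.438,-.183,.15],pose(-125.9))"
```

```text
t1.25 q [ 0.03 -0.47  2.15  0.    1.46 -2.24] p [0.3325 0.1299 0.3042] w 0.993 F [0.4 0.2 0.6]
 shift mm [ 119.2 -307.9  154.2]  rotvec [-0.     0.001 -0.25 ]
```

{"name": "apply_moves", "arguments": {
  "rows": [
    {"x":119,"y":-308,"z":50,"wx":0,"wy":0,"wz":1.45,"grip":1},
    {"x":119,"y":-308,"z":50,"wx":0,"wy":0,"wz":1.45,"grip":1},
    {"x":119,"y":-308,"z":50,"wx":0,"wy":0,"wz":1.45,"grip":1},
    {"x":119,"y":-308,"z":50,"wx":0,"wy":0,"wz":1.45,"grip":1},
    {"x":119,"y":-308,"z":50,"wx":0,"wy":0,"wz":1.45,"grip":1},
    {"x":119,"y":-308,"z":50,"wx":0,"wy":0,"wz":1.45,"grip":1},
    {"x":119,"y":-308,"z":100,"wx":0,"wy":0,"wz":1.45,"grip":1},
    {"x":119,"y":-308,"z":100,"wx":0,"wy":0,"wz":1.45,"grip":1},
    {"x":119,"y":-308,"z":100,"wx":0,"wy":0,"wz":1.45,"grip":1},
    {"x":119,"y":-308,"z":100,"wx":0,"wy":0,"wz":1.45,"grip":1},
    {"x":119,"y":-308,"z":100,"wx":0,"wy":0,"wz":1.45,"grip":1},
    {"x":119,"y":-308,"z":100,"wx":0,"wy":0,"wz":1.45,"grip":1}
  ]
}}

```text
t: 2.25
position: [0.4363, -0.1823, 0.2035]
tcp_rot: [-0.001, 0.374, 0.927, 0.0]
contact_force: [0.8, -0.5, -0.2]
width: 1.001
finger_force: 0.0
```

```bash
python3 -c "
from h import *
rel([.438,-.183,.15],pose(54.1))"
```

```text
t2.25 q [-0.65 -0.    1.98  0.    1.17 -1.46] p [ 0.4363 -0.1823  0.2035] w 1.001 F [ 0.8 -0.5 -0.2]
 shift mm [-1.7  0.7 53.5]  rotvec [-1.00e-03 -1.00e-03  1.43e+00]
```

{"name": "apply_moves", "arguments": {
  "rows": [
    {"x":-1.7,"y":0.7,"z":50,"wx":0,"wy":0,"wz":1.43,"grip":1},
    {"x":-1.7,"y":0.7,"z":50,"wx":0,"wy":0,"wz":1.43,"grip":1},
    {"x":-1.7,"y":0.7,"z":50,"wx":0,"wy":0,"wz":1.43,"grip":1},
    {"x":-1.7,"y":0.7,"z":50,"wx":0,"wy":0,"wz":1.43,"grip":1},
    {"x":-1.7,"y":0.7,"z":50,"wx":0,"wy":0,"wz":1.43,"grip":1},
    {"x":-1.7,"y":0.7,"z":50,"wx":0,"wy":0,"wz":1.43,"grip":1},
    {"x":-1.7,"y":0.7,"z":50,"wx":0,"wy":0,"wz":1.43,"grip":1},
    {"x":-1.7,"y":0.7,"z":50,"wx":0,"wy":0,"wz":1.43,"grip":1},
    {"x":-1.7,"y":0.7,"z":50,"wx":0,"wy":0,"wz":1.43,"grip":1},
    {"x":-1.7,"y":0.7,"z":50,"wx":0,"wy":0,"wz":1.43,"grip":1},
    {"x":-1.7,"y":0.7,"z":50,"wx":0,"wy":0,"wz":1.43,"grip":1},
    {"x":-1.7,"y":0.7,"z":50,"wx":0,"wy":0,"wz":1.43,"grip":1}
  ]
}}

```text
t: 3.25
position: [0.4383, -0.1826, 0.1541]
tcp_rot: [-0.0, 0.89, 0.455, -0.0]
contact_force: [-0.6, 0.3, -0.2]
width: 0.998
finger_force: 0.0
```

```bash
python3 -c "
from h import *
rel([.438,-.183,.08],pose(54.1))
a=cam('top')['img'];b=cam('scene')['img']
A=cv2.resize(a[225:325,350:470],None,fx=3.3,fy=3.3,interpolation=2);B=cv2.resize(b[250:350,270:390],None,fx=3.3,fy=3.3,interpolation=2)
cv2.imwrite('pics/g1.png',np.hstack([A,B])[:,:,::-1])"
```

```text
t3.25 q [-0.65  0.08  2.   -0.    1.06 -0.02] p [ 0.4383 -0.1826  0.1541] w 0.998 F [-0.6  0.3 -0.2]
 shift mm [-0.5  0.  74.1]  rotvec [-0.     0.     0.001]
```

View pics/g1.png

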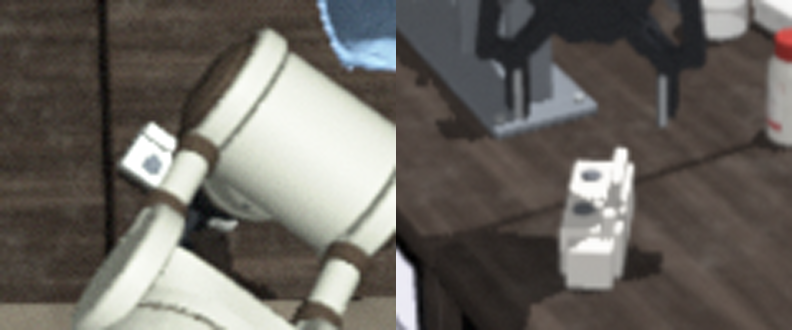

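The fingers straddle the cartridge: tips at about (515,90) and (665,110), with the block between them below. I'll descend, close and lift.

{"name": "apply_moves", "arguments": {
  "grip_force": 50,
  "rows": [
    {"x":0,"y":0,"z":40,"wx":0,"wy":0,"wz":0,"grip":1},
    {"x":0,"y":0,"z":60,"wx":0,"wy":0,"wz":0,"grip":1},
    {"x":0,"y":0,"z":75,"wx":0,"wy":0,"wz":0,"grip":1},
    {"x":0,"y":0,"z":75,"wx":0,"wy":0,"wz":0,"grip":1},
    {"x":0,"y":0,"z":75,"wx":0,"wy":0,"wz":0,"grip":0.3},
    {"x":0,"y":0,"z":75,"wx":0,"wy":0,"wz":0,"grip":0.3},
    {"x":0,"y":0,"z":75,"wx":0,"wy":0,"wz":0,"grip":0.3},
    {"x":0,"y":0,"z":75,"wx":0,"wy":0,"wz":0,"grip":0.3},
    {"x":0,"y":0,"z":75,"wx":0,"wy":0,"wz":0,"grip":0.3},
    {"x":0,"y":0,"z":75,"wx":0,"wy":0,"wz":0,"grip":0.3},
    {"x":0,"y":0,"z":75,"wx":0,"wy":0,"wz":0,"grip":0.3},
    {"x":0,"y":0,"z":75,"wx":0,"wy":0,"wz":0,"grip":0.3}
  ]
}}

```text
t: 4.35
position: [0.4395, -0.1835, 0.0807]
tcp_rot: [0.002, 0.889, 0.458, 0.001]
contact_force: [0.1, 0.1, 6.5]
width: 0.46
finger_force: 51.8
```

{"name": "apply_moves", "arguments": {
  "rows": [
    {"x":0,"y":0,"z":-15,"wx":0,"wy":0,"wz":0,"grip":0.3},
    {"x":0,"y":0,"z":-15,"wx":0,"wy":0,"wz":0.1,"grip":0.3},
    {"x":0,"y":0,"z":-15,"wx":0,"wy":0,"wz":0.785,"grip":0.3},
    {"x":0,"y":0,"z":-15,"wx":0,"wy":0,"wz":0.785,"grip":0.3},
    {"x":0,"y":0,"z":-15,"wx":0,"wy":0,"wz":0.785,"grip":0.3},
    {"x":0,"y":0,"z":-15,"wx":0,"wy":0,"wz":0.785,"grip":0.3},
    {"x":0,"y":0,"z":-15,"wx":0,"wy":0,"wz":0.785,"grip":0.3},
    {"x":0,"y":0,"z":-15,"wx":0,"wy":0,"wz":0.785,"grip":0.3},
    {"x":0,"y":0,"z":-15,"wx":0,"wy":0,"wz":0.785,"grip":0.3},
    {"x":0,"y":0,"z":-15,"wx":0,"wy":0,"wz":0.785,"grip":0.3},
    {"x":0,"y":0,"z":-6,"wx":0,"wy":0,"wz":0.785,"grip":0.3},
    {"x":0,"y":0,"z":-1,"wx":0,"wy":0,"wz":0.785,"grip":0.3}
  ]
}}

```text
t: 5.35
position: [0.4384, -0.1827, 0.0803]
tcp_rot: [-0.0, 0.996, 0.084, -0.0]
contact_force: [-23.3, 13.3, 81.7]
width: 0.459
finger_force: 62.1
```

{"name": "apply_moves", "arguments": {
  "rows": [
    {"x":0,"y":0,"z":1,"wx":0,"wy":0,"wz":0,"grip":0.3},
    {"x":0,"y":0,"z":1,"wx":0,"wy":0,"wz":0,"grip":1},
    {"x":0,"y":0,"z":1,"wx":0,"wy":0,"wz":0,"grip":1},
    {"x":0,"y":0,"z":1,"wx":0,"wy":0,"wz":0,"grip":1},
    {"x":0,"y":0,"z":1,"wx":0,"wy":0,"wz":0,"grip":1},
    {"x":0,"y":0,"z":1,"wx":0,"wy":0,"wz":0,"grip":1},
    {"x":0,"y":0,"z":-35,"wx":0,"wy":0,"wz":0,"grip":1},
    {"x":0,"y":0,"z":-70,"wx":0,"wy":0,"wz":0,"grip":1},
    {"x":0,"y":0,"z":-75,"wx":0,"wy":0,"wz":-0.1,"grip":1},
    {"x":0,"y":0,"z":-75,"wx":0,"wy":0,"wz":-0.2,"grip":1},
    {"x":0,"y":0,"z":-75,"wx":0,"wy":0,"wz":-0.3,"grip":1},
    {"x":0,"y":0,"z":-75,"wx":0,"wy":0,"wz":-0.4,"grip":1}
  ]
}}

```text
t: 6.35
position: [0.4383, -0.1827, 0.1553]
tcp_rot: [0.0, 0.959, 0.282, 0.0]
contact_force: [-0.6, -0.7, 0.4]
width: 0.997
finger_force: 0.0
```

```bash
python3 -c "
from h import *
rel([.4393,-.1835,.155],pose(-170.9))
print(cur()[2].as_euler('ZYX',degrees=True))
b=cam('scene')['img']
cv2.imwrite('pics/g2.png',cv2.resize(b[240:350,260:400],None,fx=4,fy=4,interpolation=2)[:,:,::-1])"
```

```text
t6.35 q [-0.65  0.08  2.   -0.    1.06  0.35] p [ 0.4383 -0.1827  0.1553] w 0.997 F [-0.6 -0.7  0.4]
 shift mm [0.4 1.2 0.3]  rotvec [ 0.000e+00  1.000e-03 -2.729e+00]
[ 3.27356656e+01 -9.66667566e-03  1.79973215e+02]
```

View pics/g2.png

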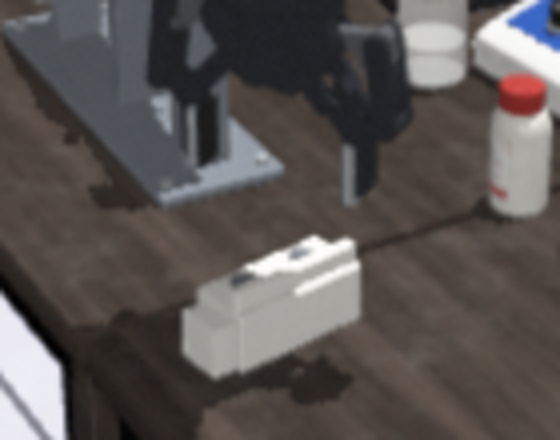

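The cartridge lies flat and was turned 45° as planned; its nose edge is at about (210,355) in the crop. Next comes the regrasp from the other side.

{"name": "apply_moves", "arguments": {
  "rows": [
    {"x":0,"y":0,"z":0,"wx":0,"wy":0,"wz":-1.45,"grip":1},
    {"x":0,"y":0,"z":0,"wx":0,"wy":0,"wz":-1.45,"grip":1},
    {"x":0,"y":0,"z":0,"wx":0,"wy":0,"wz":-1.45,"grip":1},
    {"x":0,"y":0,"z":0,"wx":0,"wy":0,"wz":-1.45,"grip":1},
    {"x":0,"y":0,"z":0,"wx":0,"wy":0,"wz":-1.45,"grip":1},
    {"x":0,"y":0,"z":0,"wx":0,"wy":0,"wz":-1.45,"grip":1},
    {"x":0,"y":0,"z":0,"wx":0,"wy":0,"wz":-1.45,"grip":1},
    {"x":0,"y":0,"z":0,"wx":0,"wy":0,"wz":-1.45,"grip":1},
    {"x":0,"y":0,"z":0,"wx":0,"wy":0,"wz":-1.45,"grip":1},
    {"x":0,"y":0,"z":0,"wx":0,"wy":0,"wz":-1.45,"grip":1},
    {"x":0,"y":0,"z":0,"wx":0,"wy":0,"wz":-1.45,"grip":1},
    {"x":0,"y":0,"z":0,"wx":0,"wy":0,"wz":-1.45,"grip":1}
  ]
}}

```text
t: 7.4
position: [0.4382, -0.1825, 0.1548]
tcp_rot: [-0.0, 0.532, 0.847, 0.0]
contact_force: [0.3, -0.6, -0.4]
width: 1.002
finger_force: 0.0
```

{"name": "apply_moves", "arguments": {
  "rows": [
    {"x":0,"y":0,"z":0,"wx":0,"wy":0,"wz":-1.29,"grip":1},
    {"x":0,"y":0,"z":0,"wx":0,"wy":0,"wz":-1.29,"grip":1},
    {"x":0,"y":0,"z":0,"wx":0,"wy":0,"wz":-1.29,"grip":1},
    {"x":0,"y":0,"z":0,"wx":0,"wy":0,"wz":-1.29,"grip":1},
    {"x":0,"y":0,"z":0,"wx":0,"wy":0,"wz":-1.29,"grip":1},
    {"x":0,"y":0,"z":0,"wx":0,"wy":0,"wz":-1.29,"grip":1},
    {"x":0,"y":0,"z":0,"wx":0,"wy":0,"wz":-1.29,"grip":1},
    {"x":0,"y":0,"z":0,"wx":0,"wy":0,"wz":-1.29,"grip":1},
    {"x":0,"y":0,"z":0,"wx":0,"wy":0,"wz":-1.29,"grip":1},
    {"x":0,"y":0,"z":0,"wx":0,"wy":0,"wz":-1.29,"grip":1},
    {"x":0,"y":0,"z":0,"wx":0,"wy":0,"wz":-1.29,"grip":1},
    {"x":0,"y":0,"z":30,"wx":0,"wy":0,"wz":-1.29,"grip":1}
  ]
}}

```text
t: 8.4
position: [0.4418, -0.1852, 0.1296]
tcp_rot: [0.004, -0.082, 0.997, -0.004]
contact_force: [1.1, -0.9, 1.0]
width: 0.996
finger_force: 0.0
```

```bash
python3 -c "
from h import *
rel([.4384,-.1827,.082],pose(-170.4))"
```

```text
t8.40 q [-0.65  0.13  2.01  0.    0.99 -2.39] p [ 0.4418 -0.1852  0.1296] w 0.996 F [ 1.1 -0.9  1. ]
 shift mm [ 3.3  3.4 47.6]  rotvec [-0.008  0.008 -0.003]
```

{"name": "apply_moves", "arguments": {
  "grip_force": 45,
  "rows": [
    {"x":0,"y":0,"z":30,"wx":0,"wy":0,"wz":0,"grip":1},
    {"x":0,"y":0,"z":43,"wx":0,"wy":0,"wz":0,"grip":1},
    {"x":0,"y":0,"z":43,"wx":0,"wy":0,"wz":0,"grip":1},
    {"x":0,"y":0,"z":43,"wx":0,"wy":0,"wz":0,"grip":0.3},
    {"x":0,"y":0,"z":43,"wx":0,"wy":0,"wz":0,"grip":0.3},
    {"x":0,"y":0,"z":43,"wx":0,"wy":0,"wz":0,"grip":0.3},
    {"x":0,"y":0,"z":43,"wx":0,"wy":0,"wz":0,"grip":0.3},
    {"x":0,"y":0,"z":43,"wx":0,"wy":0,"wz":0,"grip":0.3},
    {"x":0,"y":0,"z":43,"wx":0,"wy":0,"wz":0,"grip":0.3},
    {"x":0,"y":0,"z":43,"wx":0,"wy":0,"wz":0,"grip":0.3},
    {"x":0,"y":0,"z":43,"wx":0,"wy":0,"wz":0,"grip":0.3},
    {"x":0,"y":0,"z":43,"wx":0,"wy":0,"wz":0,"grip":0.3}
  ]
}}

```text
t: 9.4
position: [0.4394, -0.1834, 0.0836]
tcp_rot: [0.001, -0.082, 0.997, -0.001]
contact_force: [0.2, -0.4, 6.7]
width: 0.459
finger_force: 47.4
```

```bash
python3 -c "
from h import *
o,p,R=cur();print(R.as_euler('ZYX',degrees=True))
rel([.4384,-.1827,.28],pose(-170.4))
rel([.4384,-.1827,.28],pose(88))
"
```

```text
[-1.70574533e+02  1.22009762e-01 -1.79875786e+02]
t9.40 q [-0.65  0.21  2.02  0.    0.9  -2.39] p [ 0.4394 -0.1834  0.0836] w 0.459 F [ 0.2 -0.4  6.7]
 shift mm [   0.4    0.4 -196.4]  rotvec [-0.002  0.002 -0.003]
t9.40 q [-0.65  0.21  2.02  0.    0.9  -2.39] p [ 0.4394 -0.1834  0.0836] w 0.459 F [ 0.2 -0.4  6.7]
 shift mm [   0.4    0.4 -196.4]  rotvec [0.    0.003 1.77 ]
```

{"name": "apply_moves", "arguments": {
  "rows": [
    {"x":0,"y":0,"z":-35,"wx":0,"wy":0,"wz":0,"grip":0.3},
    {"x":0,"y":0,"z":-70,"wx":0,"wy":0,"wz":0,"grip":0.3},
    {"x":0,"y":0,"z":-105,"wx":0,"wy":0,"wz":0.1,"grip":0.3},
    {"x":0,"y":0,"z":-140,"wx":0,"wy":0,"wz":0.2,"grip":0.3},
    {"x":0,"y":0,"z":-175,"wx":0,"wy":0,"wz":0.3,"grip":0.3},
    {"x":0,"y":0,"z":-195,"wx":0,"wy":0,"wz":0.42,"grip":0.3},
    {"x":0,"y":0,"z":-195,"wx":0,"wy":0,"wz":0.54,"grip":0.3},
    {"x":0,"y":0,"z":-195,"wx":0,"wy":0,"wz":0.66,"grip":0.3},
    {"x":0,"y":0,"z":-195,"wx":0,"wy":0,"wz":0.78,"grip":0.3},
    {"x":0,"y":0,"z":-195,"wx":0,"wy":0,"wz":0.9,"grip":0.3},
    {"x":0,"y":0,"z":-195,"wx":0,"wy":0,"wz":1.02,"grip":0.3},
    {"x":0,"y":0,"z":-195,"wx":0,"wy":0,"wz":1.14,"grip":0.3}
  ]
}}

```text
t: 10.4
position: [0.438, -0.1824, 0.2769]
tcp_rot: [-0.0, 0.471, 0.882, 0.0]
contact_force: [0.4, 0.1, -2.0]
width: 0.459
finger_force: 46.5
```

```bash
cat >> h.py <<'E'
def place(gap,s=.202,h=.0825,psi=87.96):
    c=np.array([.4865,.1089,0]);a=.454;p=np.radians(psi)
    ex=np.array([np.cos(p),np.sin(p),0]);ez=np.array([0,0,1.])
    b=c+ex*(.118-s*np.cos(a))+ez*(.036+s*np.sin(a))
    return b+(h+gap)*(np.sin(a)*ex+np.cos(a)*ez),pose(psi,a)
E
python3 -c "
from h import *
o,p,R=cur();print(o['finger_force'],place(.05)[0])
rel(*place(.05))
"
```

```text
46.48485839366913 [0.48630679 0.10347574 0.24366765]
t10.40 q [-0.65 -0.08  1.9  -0.    1.33 -1.24] p [ 0.438  -0.1824  0.2769] w 0.459 F [ 0.4  0.1 -2. ]
 shift mm [210.8 199.1  33.3]  rotvec [ 0.142 -0.439  0.614]
```

{"name": "apply_moves", "arguments": {
  "rows": [
    {"x":26,"y":25,"z":-30,"wx":0.02,"wy":-0.06,"wz":0.1,"grip":0.3},
    {"x":50,"y":50,"z":-30,"wx":0.04,"wy":-0.11,"wz":0.15,"grip":0.3},
    {"x":75,"y":75,"z":-30,"wx":0.05,"wy":-0.16,"wz":0.22,"grip":0.3},
    {"x":100,"y":98,"z":-30,"wx":0.07,"wy":-0.22,"wz":0.31,"grip":0.3},
    {"x":125,"y":120,"z":-30,"wx":0.09,"wy":-0.27,"wz":0.38,"grip":0.3},
    {"x":150,"y":145,"z":-30,"wx":0.1,"wy":-0.32,"wz":0.45,"grip":0.3},
    {"x":175,"y":170,"z":-30,"wx":0.12,"wy":-0.38,"wz":0.53,"grip":0.3},
    {"x":200,"y":190,"z":-20,"wx":0.142,"wy":-0.439,"wz":0.614,"grip":0.3},
    {"x":211,"y":199,"z":0,"wx":0.142,"wy":-0.439,"wz":0.614,"grip":0.3},
    {"x":211,"y":199,"z":20,"wx":0.142,"wy":-0.439,"wz":0.614,"grip":0.3},
    {"x":211,"y":199,"z":33,"wx":0.142,"wy":-0.439,"wz":0.614,"grip":0.3},
    {"x":211,"y":199,"z":33,"wx":0.142,"wy":-0.439,"wz":0.614,"grip":0.3}
  ]
}}

```text
t: 11.4
position: [0.4827, 0.1035, 0.2406]
tcp_rot: [0.155, 0.698, 0.679, -0.164]
contact_force: [-1.6, -0.3, -1.6]
width: 0.461
finger_force: 46.5
```

```bash
python3 -c "
from h import *
rel(*place(.05));rel(*place(.015))
a=cam('top')['img'];b=cam('scene')['img']
A=cv2.resize(a[225:325,230:360],None,fx=3,fy=3,interpolation=2);B=cv2.resize(b[180:280,240:370],None,fx=3,fy=3,interpolation=2)
cv2.imwrite('pics/p1.png',np.hstack([A,B])[:,:,::-1])"
```

```text
t11.40 q [ 0.17  0.12  1.81 -0.46  1.33  0.34] p [0.4827 0.1035 0.2406] w 0.461 F [-1.6 -0.3 -1.6]
 shift mm [-1.3  3.6 -2.8]  rotvec [-0.003  0.001  0.009]
t11.40 q [ 0.17  0.12  1.81 -0.46  1.33  0.34] p [0.4827 0.1035 0.2406] w 0.461 F [-1.6 -0.3 -1.6]
 shift mm [-1.3  3.7 32.2]  rotvec [-0.003  0.001  0.009]
```

View pics/p1.png

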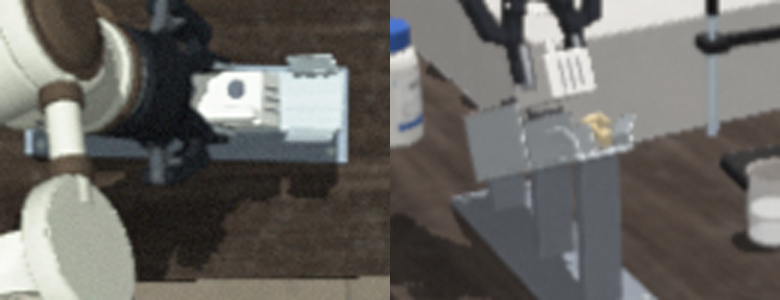

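```bash
python3 -c "
from h import *
np.set_printoptions(precision=1,suppress=True)
rel(*place(.05));rel(*place(.015))
o,p,R=cur()
for c in [(-50,-20,36),(-50,-20,0),(-49,16,48),(-50,20,36),(-50,20,0),(10,-20,36),(10,20,36),(0,-20,36)]:
    # cart frame in tool: origin at +6 x, h along z ; cart y = -tool y
    t=np.array([c[0]+6,-c[1],82.5-c[2]])/1e3
    q=proj('top',p+R.apply(t)); print(c,q,(q-[230,225])*3)
a=cam('top')['img'].astype(int).mean(2)
for u in (306,312,316,320,322): print(u,a[244:274,u].astype(int))
"
```

```text
t11.50 q [ 0.2  0.1  1.8 -0.5  1.3  0.3] p [0.5 0.1 0.2] w 0.456 F [-0.1  0.2 -1.2]
 shift mm [0.8 1.7 0.3]  rotvec [0. 0. 0.]
t11.50 q [ 0.2  0.1  1.8 -0.5  1.3  0.3] p [0.5 0.1 0.2] w 0.456 F [-0.1  0.2 -1.2]
 shift mm [ 0.9  1.6 35.3]  rotvec [0. 0. 0.]
(-50, -20, 36) [317.7 246.4] [263.   64.1]
(-50, -20, 0) [324.5 248. ] [283.4  69. ]
(-49, 16, 48) [314.7 262.2] [254.1 111.7]
(-50, 20, 36) [317.5 264.4] [262.4 118.3]
(-50, 20, 0) [324.3 265.5] [282.8 121.6]
(10, -20, 36) [293.8 247.3] [191.4  66.9]
(10, 20, 36) [293.4 264.9] [190.3 119.8]
(0, -20, 36) [297.7 247.1] [203.1  66.4]
306 [ 42  84 121 134 243 251 246 227 181 153 146 186 237 249 248 234 245 250
 252 201 155 146 110 122 118  73  61  66  77  82]
312 [ 47  45  85 183 248 251 250 236 234 231 242 250 249 249 248 242 247 250
 253 187 142 142 126 125 121  99  82  84  85  81]
316 [ 48  44  80 192 250 250 250 249 249 249 249 249 249 248 248 244 226 212
 215 220 243 182 127 125 124  93  82  88  87  90]
320 [ 54  56  75 168 186 185 189 190 176 127 171 188 154 140 176 185 130 161
 185 190 189 169 134 127 116  92  80  85  85  85]
322 [ 51  49  65 167 185 183 187 188 184 155 156 182 178 141 174 188 148 145
 188 201 189 175 140 130 115  94  84  85  88  83]
```

{"name": "apply_moves", "arguments": {
  "rows": [
    {"x":0,"y":3,"z":10,"wx":0,"wy":0,"wz":0,"grip":0.3},
    {"x":0,"y":3,"z":20,"wx":0,"wy":0,"wz":0,"grip":0.3},
    {"x":0,"y":3,"z":30,"wx":0,"wy":0,"wz":0,"grip":0.3},
    {"x":0,"y":3,"z":37,"wx":0,"wy":0,"wz":0,"grip":0.3},
    {"x":0,"y":3,"z":37,"wx":0,"wy":0,"wz":0,"grip":0.3},
    {"x":0,"y":3,"z":37,"wx":0,"wy":0,"wz":0,"grip":0.3}
  ]
}}

```text
t: 12.05
position: [0.4868, 0.0869, 0.2101]
tcp_rot: [0.156, 0.699, 0.679, -0.162]
contact_force: [0.1, 1.6, -1.7]
width: 0.46
finger_force: 46.6
```

```bash
python3 -c "
from h import *
np.set_printoptions(precision=1,suppress=True)
a=cam('top')['img'];b=cam('scene')['img']
A=cv2.resize(a[240:280,280:350],None,fx=6,fy=6,interpolation=2);B=cv2.resize(b[180:250,260:340],None,fx=4.5,fy=4.5,interpolation=2)
A=cv2.copyMakeBorder(A,0,B.shape[0]-A.shape[0],0,0,0)
cv2.imwrite('pics/p2.png',np.hstack([A,B])[:,:,::-1])
rel(*place(.013));rel(*place(.0))
o,p,R=cur()
for c in [(-50,-20,36),(-50,-20,0),(-49,16,48),(-50,20,36),(-50,20,0)]:
    t=np.array([c[0]+6,-c[1],82.5-c[2]])/1e3
    q=proj('top',p+R.apply(t)); print(c,q,(q-[280,240])*6)
a=a.astype(int).mean(2)
for u in (312,314,316,318,320,322,324): print(u,a[244:274,u].astype(int))
"
```

```text
t12.15 q [ 0.1  0.1  1.8 -0.5  1.3  0.3] p [0.5 0.1 0.2] w 0.458 F [-0.2 -0.2 -1.2]
 shift mm [ 0.1 -1.7  0.7]  rotvec [ 0. -0.  0.]
t12.15 q [ 0.1  0.1  1.8 -0.5  1.3  0.3] p [0.5 0.1 0.2] w 0.458 F [-0.2 -0.2 -1.2]
 shift mm [ 0.1 -1.7 13.7]  rotvec [ 0. -0.  0.]
(-50, -20, 36) [324.3 246.6] [265.8  39.3]
(-50, -20, 0) [330.7 248.1] [304.   48.8]
(-49, 16, 48) [321.5 261.9] [249.  131.5]
(-50, 20, 36) [324.1 264.1] [264.7 144.4]
(-50, 20, 0) [330.5 265.1] [303.2 150.7]
312 [ 42  69 120 122 145 248 252 250 240 236 237 237 248 249 248 248 248 250
 252 203 154 127 107 133  92  51  36  49  75  83]
314 [ 50  44 103 130 188 249 245 190 131 129 127 130 159 238 248 248 249 249
 252 199 152 140  89 119 136  98  85  85  84  84]
316 [ 40  46  75 158 231 249 231 158 130 129 132 120 142 236 249 244 247 249
 251 200 154 139 121 123 126  94  79  84  82  84]
318 [ 46  50  71 174 237 249 250 234 186 172 172 174 225 247 249 233 245 250
 252 196 153 138 129 126 120  96  87  90  85  86]
320 [ 55  50  76 173 241 248 249 250 249 250 249 249 249 249 248 237 249 252
 253 189 148 135 116 124 115  94  86  83  84  88]
322 [ 52  50  64 175 250 251 249 249 249 249 248 249 249 248 249 248 228 202
 201 186 244 185 125 124 118  89  85  85  86  82]
324 [ 54  51  63 167 212 225 227 228 224 219 222 224 218 218 224 224 208 211
 219 215 201 150 119 127 114  95  92 108  95  85]
```

View pics/p2.png

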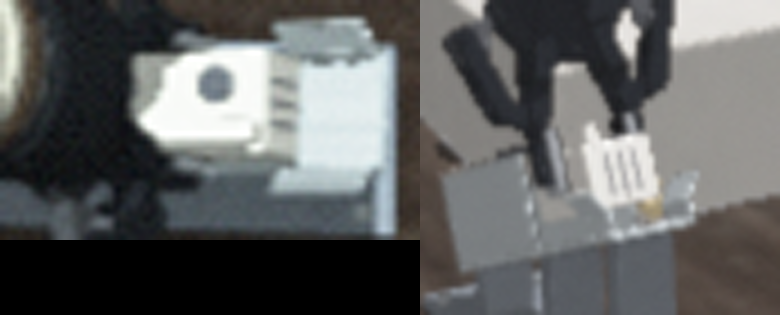

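The cartridge is over the floor, tail towards the upper guides and rib on the robot side; its upper edge at v≈247.5 says it is centred within about 1 mm. I'll lower it slowly.

{"name": "apply_moves", "arguments": {
  "rows": [
    {"x":0,"y":0.5,"z":3,"wx":0,"wy":0,"wz":0,"grip":0.3},
    {"x":0,"y":0.5,"z":6,"wx":0,"wy":0,"wz":0,"grip":0.3},
    {"x":0,"y":0.5,"z":8,"wx":0,"wy":0,"wz":0,"grip":0.3},
    {"x":0,"y":0.5,"z":10,"wx":0,"wy":0,"wz":0,"grip":0.3},
    {"x":0,"y":0.5,"z":11,"wx":0,"wy":0,"wz":0,"grip":0.3},
    {"x":0,"y":0.5,"z":11,"wx":0,"wy":0,"wz":0,"grip":0.3}
  ]
}}

```text
t: 12.65
position: [0.4874, 0.0824, 0.2006]
tcp_rot: [0.157, 0.699, 0.679, -0.162]
contact_force: [0.0, 0.8, -0.8]
width: 0.461
finger_force: 46.6
```

{"name": "apply_moves", "arguments": {
  "rows": [
    {"x":0,"y":0,"z":0.7,"wx":0,"wy":0,"wz":0,"grip":0.3},
    {"x":0,"y":0,"z":1.5,"wx":0,"wy":0,"wz":0,"grip":0.3},
    {"x":0,"y":0,"z":1.5,"wx":0,"wy":0,"wz":0,"grip":0.3}
  ]
}}

```text
t: 12.9
position: [0.4875, 0.0818, 0.1995]
tcp_rot: [0.157, 0.699, 0.679, -0.162]
contact_force: [0.2, 0.7, -1.0]
width: 0.462
finger_force: 46.6
```

```bash
python3 -c "
from h import *
rel(*place(.0))
a=cam('top')['img'];b=cam('scene')['img']
A=cv2.resize(a[240:280,280:350],None,fx=6,fy=6,interpolation=2);B=cv2.resize(b[180:250,260:340],None,fx=4.5,fy=4.5,interpolation=2)
A=cv2.copyMakeBorder(A,0,B.shape[0]-A.shape[0],0,0,0)
cv2.imwrite('pics/p3.png',np.hstack([A,B])[:,:,::-1])"
```

```text
t12.90 q [ 0.13  0.17  1.86 -0.48  1.23  0.34] p [0.4875 0.0818 0.1995] w 0.462 F [ 0.2  0.7 -1. ]
 shift mm [ 0.  -2.   0.8]  rotvec [0.002 0.    0.006]
```

View pics/p3.png

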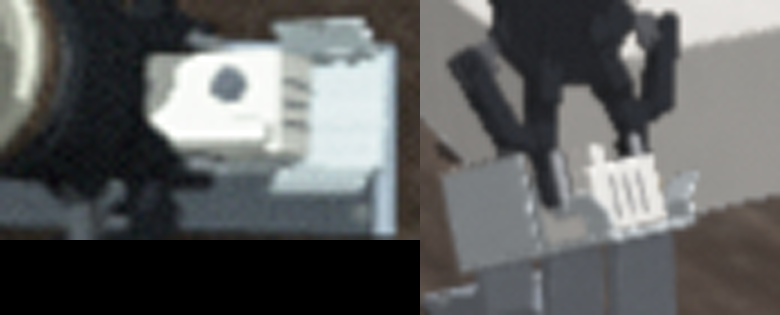

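It sits centred between the upper guides: the tail spans Y≈60–160 and the guide feet are at about 60 and 168 in the crop. I'll lower the last millimetre and release.

{"name": "apply_moves", "arguments": {
  "rows": [
    {"x":0,"y":-0.2,"z":0.8,"wx":0,"wy":0,"wz":0,"grip":0.3},
    {"x":0,"y":-0.2,"z":0.8,"wx":0,"wy":0,"wz":0,"grip":0.3},
    {"x":0,"y":-0.2,"z":0.8,"wx":0,"wy":0,"wz":0,"grip":0.9},
    {"x":0,"y":-0.2,"z":0.8,"wx":0,"wy":0,"wz":0,"grip":0.9},
    {"x":0,"y":-0.2,"z":0.8,"wx":0,"wy":0,"wz":0,"grip":0.9},
    {"x":0,"y":-0.2,"z":0.8,"wx":0,"wy":0,"wz":0,"grip":0.9},
    {"x":0,"y":-0.2,"z":0.8,"wx":0,"wy":0,"wz":0,"grip":0.9},
    {"x":0,"y":-0.2,"z":0.8,"wx":0,"wy":0,"wz":0,"grip":0.9},
    {"x":0,"y":-0.2,"z":0.8,"wx":0,"wy":0,"wz":0,"grip":0.9},
    {"x":0,"y":-0.2,"z":0.8,"wx":0,"wy":0,"wz":0,"grip":0.9}
  ]
}}

```text
t: 13.83
position: [0.4873, 0.0815, 0.1989]
tcp_rot: [0.157, 0.699, 0.679, -0.162]
contact_force: [0.6, 0.1, 1.0]
width: 0.902
finger_force: 0.0
```

{"name": "apply_moves", "arguments": {
  "rows": [
    {"x":0,"y":0,"z":-20,"wx":0,"wy":0,"wz":0,"grip":0.9},
    {"x":0,"y":0,"z":-55,"wx":0,"wy":0,"wz":0,"grip":0.9},
    {"x":0,"y":0,"z":-90,"wx":0,"wy":0,"wz":0,"grip":0.9},
    {"x":-40,"y":0,"z":-100,"wx":0,"wy":0,"wz":0,"grip":0.9},
    {"x":-80,"y":0,"z":-100,"wx":0,"wy":0,"wz":0,"grip":0.9},
    {"x":-120,"y":0,"z":-100,"wx":0,"wy":0,"wz":0,"grip":0.9},
    {"x":-160,"y":0,"z":-100,"wx":0,"wy":0,"wz":0,"grip":0.9},
    {"x":-200,"y":0,"z":-100,"wx":0,"wy":0,"wz":0,"grip":0.9},
    {"x":-240,"y":0,"z":-100,"wx":0,"wy":0,"wz":0,"grip":0.9},
    {"x":-240,"y":0,"z":-100,"wx":0,"wy":0,"wz":0,"grip":0.9}
  ]
}}

```text
t: 14.67
position: [0.4826, -0.0955, 0.3987]
tcp_rot: [0.16, 0.701, 0.676, -0.161]
contact_force: [-0.4, -0.8, 0.9]
width: 0.901
finger_force: 0.0
```

```bash
python3 -c "
from h import *
rel(*place(.0))
a=cam('top')['img'];b=cam('scene')['img']
A=cv2.resize(a[235:285,225:355],None,fx=6,fy=6,interpolation=2);B=cv2.resize(b[195:265,240:360],None,fx=4,fy=4,interpolation=2)
B=cv2.copyMakeBorder(B,0,0,0,A.shape[1]-B.shape[1],0)
cv2.imwrite('pics/p4.png',np.vstack([A,B])[:,:,::-1])"
```

```text
t14.67 q [-0.23 -0.12  1.74 -0.45  1.43 -0.15] p [ 0.4826 -0.0955  0.3987] w 0.901 F [-0.4 -0.8  0.9]
 shift mm [247.3  -4.7 100.8]  rotvec [ 0.006  0.005 -0.003]
```

View pics/p4.png

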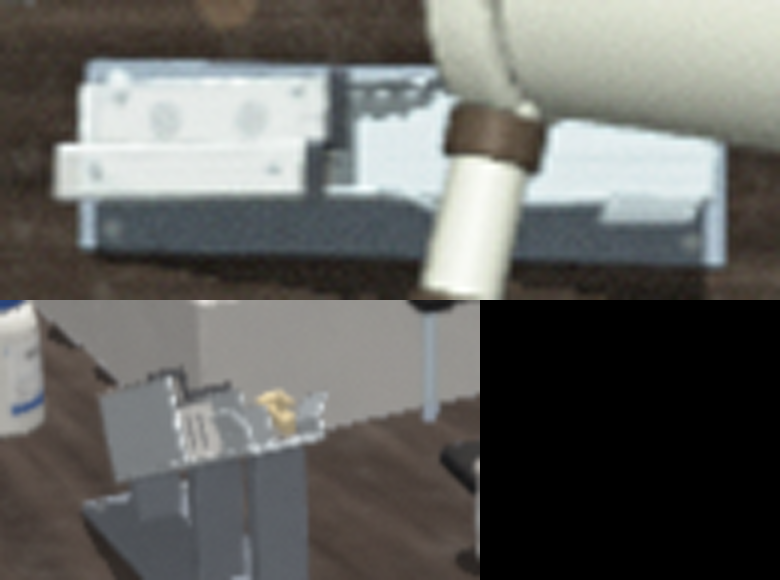

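The cartridge is under the cover, with its wells visible through it at crop (165,120) and (250,118). I'll check from the well positions that the nose is at the stop.

```bash
python3 -c "
from h import *
c=np.array([.4345,-.188]);t=np.radians(-125.9);ex=np.array([np.cos(t),np.sin(t)])
X=[(onz('top',(X+.5)/3.9-.5+228,(Y+.5)/3.9-.5+235,.036)[:2]-c)@ex for X,Y in((655,155),(708,190))]
print(X)
b,R=place(0,s=0,h=0); 
for x in X:
    s=.050-x
    p,_=place(0,s=s,h=.036); u=proj('top',p);print(u,((u-[225,235])*6))
print(arm.get_obs()['t'])
"
```

```text
[np.float64(-0.029188857874531484), np.float64(0.012542736596900262)]
[264.80226395 258.15171   ] [238.81358372 138.91025997]
[250.53603632 258.48415224] [153.21621792 140.90491345]
14.8167
```

```bash
python3 -c "
from h import *
def pt(s,h,y=0):
    p,R=place(0,s=s,h=h); return p-R.apply([0,y,0])
for n,s in (('seated',.1),('5up',.105),('10up',.11)):
    print(n,[np.round((proj('scene',pt(s,h,y))-[240,195])*4+[0,300]) for y,h in((-.02,0),(-.02,.036),(.02,0),(.016,.048))],'top',[np.round((proj('top',pt(s,h,y))-[225,235])*6) for y,h in((-.02,.036),(.016,.048))])
print('gate',[np.round((proj('scene',pt(.125,h,y))-[240,195])*4+[0,300]) for y,h in((-.022,0),(.022,0),(.022,.056),(-.022,.062))],np.round((proj('top',pt(.125,.062,-.022))-[225,235])*6),'floor lower end top',np.round((proj('top',pt(0,.0,-.022))-[225,235])*6))
a=cam('top')['img'];b=cam('scene')['img']
B=cv2.resize(b[200:245,260:325],None,fx=12,fy=12,interpolation=2)
cv2.imwrite('pics/p5.png',B[:,:,::-1])
i=a[:,:,:].mean(2).astype(int)
print('well row 255',i[255,240:285]); print('t',arm.get_obs()['t'])
"
```

```text
seated [array([217., 452.]), array([206., 400.]), array([163., 464.]), array([153., 393.])] top [array([284.,  89.]), array([266., 175.])]
5up [array([220., 452.]), array([208., 399.]), array([165., 464.]), array([155., 392.])] top [array([295.,  89.]), array([277., 175.])]
10up [array([223., 451.]), array([211., 399.]), array([167., 463.]), array([157., 391.])] top [array([305.,  88.]), array([287., 175.])]
gate [array([233., 449.]), array([172., 462.]), array([154., 379.]), array([213., 358.])] [305.  76.] floor lower end top [129.  99.]
well row 255 [226 227 230 231 231 232 232 232 231 224 214 211 211 210 215 222 231 231
 233 232 230 232 231 228 220 214 213 206 211 222 232 231 232 232 228 224
 225 226 202 128  83  75  78 119 177]
t 14.9167
```

View pics/p5.png

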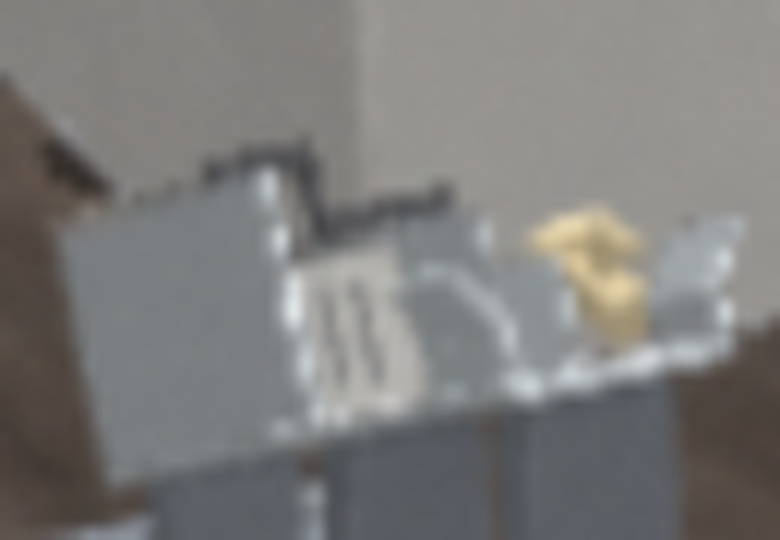

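```bash
python3 -c "
from cell import arm
print(arm.sign_off())"
```

```text
the job is handed in; nothing more can be done
None
```

I handed the job in: the cartridge went into the chute nose downhill, rib on the raised side, and slid under the cover. It came to rest there, but my check put it about 4 mm short of the stop, roughly the error of my measurements, so the nose touching the stop is inferred, not seen; the arm went nowhere near the beaker and bottles.

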